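# Close the joint of a rugged tablet

## Task

Close up the repaired tablet: take the seam tool from its stand, set its tip in the open channel at the free end and guide it in one go, slowly (about 3 cm a second) and without lifting it out, round the corner to the end by the bushing, so that it pushes down all five catches one after another. Then press the bronze bushing in until its shoulder bottoms on the tablet and stand the tool upright in its stand again. Keep the tool off the glass and do not disturb the tin, the spool and the jar.

Things in the scene. Friction and masses are not known exactly. Their poses are not given: they have to be found in the camera images.
- tablet: Rugged tablet, face up, fixed, 180 (x) x 230 (y) x 24 mm high: grey rim, aluminium frame, black glass. Origin: centre of underside; 'tablet (x, y)' elsewhere is mm in this frame. Between rim and frame runs an L-shaped open channel with upright walls, 14 mm wide, 8 deep (floor z = 16, rim z = 24): long leg along y at x = -60, short leg along x at y = +75, closed at both ends.
- glass: The tablet's black display glass, 125 x 139 mm, flush with the frame (top 24 mm above the bench), covering tablet x -45 to +80, y -79 to +60; its frame shares the tablet's origin and axes. The seam tool must not touch it.
- seam_start (a point): Free end of the seam: on the channel floor's centreline at tablet (-60, -78), 9 mm from the closed end, z = 16 mm.
- seam_corner (a point): Corner of the L, where the centrelines of the two legs meet: tablet (-60, +75), on the floor, z = 16 mm.
- seam_end (a point): Bushing end of the seam: on the floor's centreline at tablet (+23, +75), 9 mm from the closed end, z = 16 mm.
- bushing_top (a point): Centre of the top of the bronze bushing's flange (32 mm across, 5 mm thick, with a black 11 mm centre disc) at tablet (+62, +78), just past the seam's end. Home, its top is 29 mm above the bench; at the start 9 to 12 mm higher. Its 22 mm sleeve is already started in its bore.
- bushing (a joint): How far the bushing is pressed in, m: 0 = standing 12 mm proud, 0.012 = shoulder bottomed on the tablet. Moves straight down, needs about 8 N, stays where it is left.
- seam_tool: Seam tool, 110 mm long, about 60 g, upright in its stand, tip down. Origin at the tip, z up along it. Steel nib 7 mm thick, round end (z 0 to 30 mm), widening to 16 mm at z = 45; black collar 40 mm across, z 45 to 50; black square handle 18 x 18 mm (faces along its x and y), z 50 to 110.
- tip (a point): Lowest point of the seam tool's rounded nib (its origin).
- stand: White block 70 x 70 x 50 mm, fixed on the bench left or right of the tablet, with an upright round through-hole 24 mm wide in its centre. Origin: centre of its underside. The tool's collar rests on its top face, so the parked tip is 5 mm above the bench.
- stand_mouth (a point): Centre of the stand's hole at its top face, 50 mm above the bench.
- tin: Bystander: flat metal tin 70 x 95 x 22 mm, loose; it lies on the other side of the tablet from the stand. Origin: centre of underside.
- spool: Bystander: spool 60 mm across, 34 mm high, loose, beyond the tablet. Origin: centre of underside.
- jar: Bystander: small jar 56 mm across, 70 mm high, loose, beyond the tablet. Origin: centre of underside.
- catch1 (a joint): Steel catch 1 of 5 from the free end: on the centreline of the channel's long leg, at tablet (-60, -50). Round-backed bump across the channel, 12 mm wide, 23 mm along it, 4 mm above the floor. Value: how far it is pressed, m: 0 = proud, 0.004 = flush. About 1.2 N moves it; it stays as left. A nib sliding along the channel within 1 mm of the floor rides over it and presses it down.
- catch2 (a joint): Steel catch 2 of 5 from the free end: long leg, tablet (-60, -9). Round-backed bump across the channel, 12 mm wide, 23 mm along it, 4 mm above the floor. Value: how far it is pressed, m: 0 = proud, 0.004 = flush. About 1.2 N moves it; it stays as left. A nib sliding along the channel within 1 mm of the floor rides over it and presses it down.
- catch3 (a joint): Steel catch 3 of 5 from the free end: long leg, tablet (-60, +32). Round-backed bump across the channel, 12 mm wide, 23 mm along it, 4 mm above the floor. Value: how far it is pressed, m: 0 = proud, 0.004 = flush. About 1.2 N moves it; it stays as left. A nib sliding along the channel within 1 mm of the floor rides over it and presses it down.
- catch4 (a joint): Steel catch 4 of 5 from the free end: short leg, tablet (-27, +75). Round-backed bump across the channel, 12 mm wide, 23 mm along it, 4 mm above the floor. Value: how far it is pressed, m: 0 = proud, 0.004 = flush. About 1.2 N moves it; it stays as left. A nib sliding along the channel within 1 mm of the floor rides over it and presses it down.
- catch5 (a joint): Steel catch 5 of 5 from the free end: short leg, tablet (+1, +75). Round-backed bump across the channel, 12 mm wide, 23 mm along it, 4 mm above the floor. Value: how far it is pressed, m: 0 = proud, 0.004 = flush. About 1.2 N moves it; it stays as left. A nib sliding along the channel within 1 mm of the floor rides over it and presses it down.
Not all that is in view belongs to the job. What is shaped like the seam_tool but green or pink is not meant.

How it is judged:
On the way, in this order (a step that is already met when the one before it is completed fails the run):
1. the seam tool is drawn out of its stand (z of tip in the frame of stand above 0.055 m), for 0.1 s.
2. catch 1 is pushed down (value of joint catch1 above 0.002 m), for 0.02 s.
3. catch 2 is pushed down (value of joint catch2 above 0.002 m), for 0.02 s.
4. catch 3 is pushed down (value of joint catch3 above 0.002 m), for 0.02 s.
5. catch 4 is pushed down (value of joint catch4 above 0.002 m), for 0.02 s.
6. catch 5 is pushed down (value of joint catch5 above 0.002 m), for 0.02 s.
7. the bushing is pressed home (value of joint bushing above 0.0105 m), for 0.2 s.
At the end, for the whole second after the job is handed in: All five catches are pressed down by more than 2 mm, the bushing is within 1.5 mm of bottomed, and the seam tool stands at rest and upright (within 0.1 rad) in its stand, tip within 6 mm of the hole's axis and within 4 mm of its parked height (value of joint each of catch1, catch2, catch3, catch4, catch5 above 0.002 m and value of joint bushing above 0.0105 m and horizontal distance between tip and stand_mouth below 0.006 m and z of tip in the frame of stand between 0.001 and 0.009 m and angle between seam_tool's own z axis and vertical below 0.1 rad and linear speed of seam_tool below 0.02 m/s); the robot touches nothing.
It fails at once if the tip is lifted out of the channel (more than 3 mm above the rim) between the first catch and the last (value of joint catch1 above 0.002 m and value of joint catch5 below 0.002 m and z of tip in the frame of tablet above 0.027 m).
It fails at once if the tool moves faster than 0.09 m/s between the first catch and the last (value of joint catch1 above 0.002 m and value of joint catch5 below 0.002 m and linear speed of seam_tool above 0.09 m/s).
It fails at once if the seam tool presses on the display glass (over 1 N) (contact force between seam_tool and glass above 1 N).
It fails at once if the tin, spool or jar is moved by more than 20 mm (distance of any of tin, spool, jar from where it was at the start of the episode above 0.02 m).
It also fails if it takes over 67 s, if anything falls off the work surface, if the arm or the gripper's body presses on something with over 40 N, if the wrist force passes 120 N, or if a joint passes its speed limit or range.

## Robot

A 7-joint arm with a two-finger parallel gripper is mounted at the origin on the work surface. World frame = base frame: x ahead of the robot, y to its left, z up, the work surface at z = 0. Lengths are in m, angles in rad, forces in N, time in s.
With the tool pointing down it reaches from about 0.425 to 0.925 m from the base axis. Payload 6.8 kg.
Tool frame: the origin (TCP) lies at the very end of the fingers, on their centre line; the grasp point (between the pads) lies 19 mm behind it (env.hold_point_z is the distance from the TCP to the grasp point, in m); z points along the fingers, y is the line along which they close (so a half turn about z gives the same grasp; the last joint's range is limited). The gripper opens to 88 mm and grips with 3 to 60 N. Pads are 20 mm wide; open, the fingers measure 115 mm over their backs; the gripper's body (75 mm by 178 mm) begins 61 mm behind the grasp point.
Start: joints at [-1.28, 0.477, 0.022, 1.555, -0.011, 1.109, -0.083], TCP at [0.262, 0.622, 0.223] pointing down, gripper open.
Joint ranges: [-2.96, 2.96], [-0.34, 2.1], [-1.41, 1.46], [0.24, 2.44], [-1.37, 4.51], [0.17, 1.92], [-2.96, 2.96]. Speed limits (rad/s): [2.39, 2.39, 3.14, 3.14, 3.14, 3.14, 3.14].

## Interface

Orientations are given as a unit quaternion [x, y, z, w].
In Python, from rig import env gives the robot as it stands.
- The arm moves only by the tool jog_arm, never from a script. Its argument "moves" is a list that holds one entry, the list of rows, each a list of 5 numbers: the shift along the world's x, y, z in cm, then the turn about the world's z in rad, then the closure, from -1 (fully open) to 1 (shut). A call has exactly 5 rows; each row is the pose to reach, as a shift and turn from the pose commanded when the call began; what a row does not reach only later rows make up. A row lasts 1/10 s, in which the tool goes at most 50 mm and 8.59 degrees, less where a joint would pass 70% of its speed; a pose out of reach is approached as far as the arm can. A call with a gripper value outside its range is refused whole. The fingers move at their own pace and stop on an object; the grip force is fixed at half the most. Time passes only in rows, so rows that repeat a pose let the fingers close, or fill a call up. It gives the time, the measured TCP pose, the force, the opening and the grip force at its end, in the units of the state.
- env.sense(): the state, without advancing time (a new reading comes with each control period).
- env.grab_frame(name): name is "scene" or "top" or "wrist"; returns the picture (384x512x3 uint8, red, green, blue); there is no depth.
- env.camera_params(name): a dict with "fx", "fy", "cx", "cy" (pixels), "T" (4x4, takes a point from camera to world coordinates). Camera axes: x right, y up, looking along -z (the intrinsics and any distortion apply to the point x, -y, -z); pixel columns grow to the right and rows downward; lengths in m; the calibration is good to about 2 mm. The wrist camera is an equidistant fisheye: a pixel r from the principal point sees the ray r / f radians off the axis. A picture is of the moment at which its call begins: read the wrist's pose just before it. camera_params takes no time and is no camera call; for the wrist camera it gives the pose at the moment of the call.
- env.finish_job(): hands the job in; it is judged then, once.
The state is a dict: "clock": time; "joint_pos": joint angles; "dq": joint speeds; "joint_efforts": joint torques, N m; "eef_pos": TCP position; "ee_rot": TCP orientation; "wrist_force": force on the tool from outside, world axes, zero at the start; "ft_torque": the same for the moment, N m; "width": finger opening in m; "finger_force": force on a finger pad.
Only numpy, scipy, OpenCV 4.12 (cv2) and the standard library are available. Lean on these libraries where they do the work, as an engineer would, in place of code of your own. Each camera call takes 0.05 s, during which the arm holds its last target. There are 200 camera calls.

## Working session

There is one attempt and no reset: what is moved stays moved. The work goes in short steps, Python scripts to look and compute and a tool call to move; the robot and the scene stay as the last step left them, time stands still between calls to the robot, and variables do not carry over. Pictures are saved under pics/ and viewed, at most 10 in all, crops included, and the job is handed in when it is done.

Besides the shell and the picture viewer there is one more tool, called after ">>>" by a JSON object that holds its "method" and its "body". jog_arm: Moves the arm, as the interface text tells. Its arguments: {"type":"object","properties":{"moves":{"type":"array","items":{"type":"array","items":{"type":"array","items":{"type":"number"}}}}},"required":["moves"]}

```bash
mkdir -p pics; ls; python3 - <<'E'
from rig import env
import cv2,numpy as np
s=env.sense();print(s['clock'],s['eef_pos'],s['ee_rot'],s['width'],env.hold_point_z)
for n in ['scene','top']:
    im=env.grab_frame(n);cv2.imwrite(f'pics/{n}0.png',im[:,:,::-1]);p=env.camera_params(n);print(n,{k:np.round(v,4).tolist() if k=='T' else v for k,v in p.items()})
E
```

```text
pics
0.0 [0.26191788 0.6214839  0.22171194] [ 1.98076983e-01  9.80186078e-01 -8.67268889e-04 -9.74225620e-05] 0.0875191900808459 0.0187
scene {'fx': 395.4726784660518, 'fy': 395.4726784660518, 'cx': 254.58381127927757, 'cy': 193.96679349529774, 'T': [[0.493, -0.596, 0.6338, 1.1828], [0.8698, 0.3537, -0.344, -0.3432], [-0.0191, 0.7209, 0.6928, 0.7342], [0.0, 0.0, 0.0, 1.0]]}
top {'fx': 457.1586553007063, 'fy': 457.1586553007063, 'cx': 254.44421400523194, 'cy': 184.9797302963833, 'T': [[-0.0153, 0.9975, -0.0693, 0.4922], [-0.9997, -0.0139, 0.0201, -0.0271], [0.0191, 0.0696, 0.9974, 1.3067], [0.0, 0.0, 0.0, 1.0]]}
```

```bash
python3 - <<'E'
import cv2
im=cv2.imread('pics/top0.png');cv2.imwrite('pics/top0b.png',cv2.resize(im,(800,600),interpolation=cv2.INTER_CUBIC))
E
```

```text
(no output)
```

View pics/top0b.png

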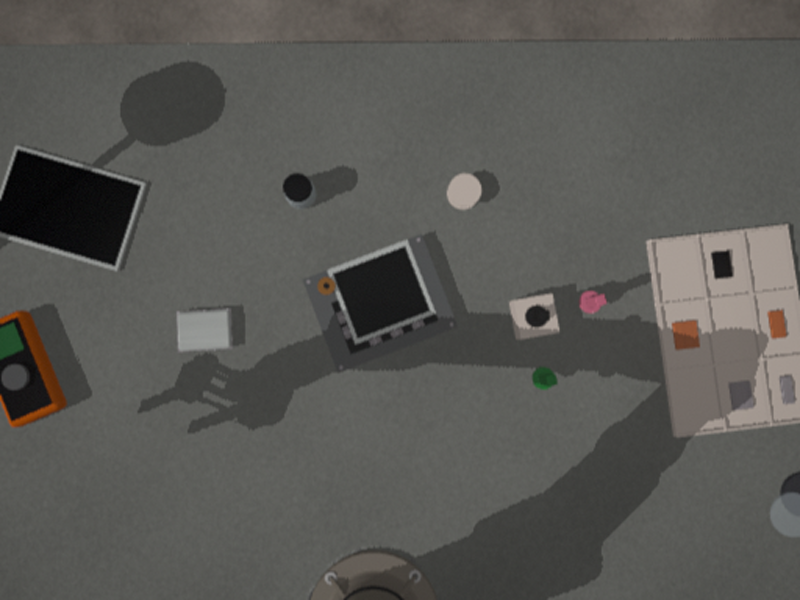

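View pics/scene0.png

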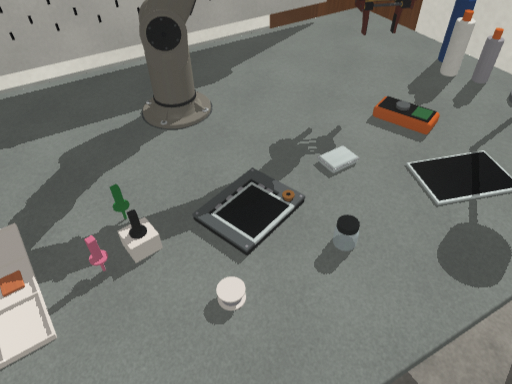

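The top view (800x600 scale) shows the tablet at about (382,300), with the bushing at (326,286). The long channel runs along the bottom edge and the short one along the left edge. The stand with the black tool is at (534,316), and the decoys are green (544,378) and pink (593,302). The scene view agrees.

```bash
cat > h.py <<'E'
import numpy as np,cv2
from rig import env
from scipy.optimize import least_squares
def ray(n,uv,p=None):
    p=p or env.camera_params(n);a=(uv[0]-p['cx'])/p['fx'];b=(uv[1]-p['cy'])/p['fy']
    if n=='wrist':
        r=np.hypot(a,b);k=np.sin(r)/r if r>1e-9 else 1;d=np.array([a*k,-b*k,-np.cos(r)])
    else:d=np.array([a,-b,-1.])
    T=np.array(p['T']);return T[:3,3],T[:3,:3]@d
def at(n,uv,z,p=None):
    o,d=ray(n,uv,p);return (o+d*(z-o[2])/d[2])[:2]
def fit(L,W):  # rigid 2d: world = R L + t
    f=lambda q:(np.c_[L[:,0]*np.cos(q[2])-L[:,1]*np.sin(q[2])+q[0],L[:,0]*np.sin(q[2])+L[:,1]*np.cos(q[2])+q[1]]-W).ravel()
    A=L-L.mean(0);B=W-W.mean(0);th=np.arctan2((A[:,0]*B[:,1]-A[:,1]*B[:,0]).sum(),(A*B).sum())
    r=least_squares(f,[*W.mean(0),th]);return r.x,r.fun.reshape(-1,2)
E
python3 - <<'E'
from h import *
s=.64
g=np.array([(355,342),(437,315),(408,243),(328,270)])*s
L=np.array([(-60+7,75-7),(-53,-87+0),(87,-87),(87,68)])/1e3
W=np.array([at('top',u,.024) for u in g])
print(W, fit(np.array([(-90,115),(-90,-115)])/1e3,np.array([at('top',np.array(u)*s,.024) for u in [(340,370),(455,325)]])))
print('bush',at('top',np.array((326,286))*s,.04),'tool',at('top',np.array((537,316))*s,.09),'handle tops',at('top',np.array((538,317))*s,.115))
q=[at('top',np.array(u)*s,.05) for u in [(510,300),(553,293),(560,331),(516,338)]];print('stand',np.mean(q,0),q)
for n,u,z in [('green',(544,378),.1),('pink',(593,302),.1),('tin',(204,329),.022),('spool',(464,191),.034),('jar',(298,188),.07)]:print(n,at('top',np.array(u)*s,z))
im=cv2.imread('pics/top0.png')[130:260,185:385];cv2.imwrite('pics/crop.png',cv2.resize(im,None,fx=4,fy=4,interpolation=cv2.INTER_CUBIC))
E
```

```text
[[ 0.48732559  0.02471796]
 [ 0.53347018 -0.12307734]
 [ 0.66445248 -0.07304389]
 [ 0.61733837  0.0718396 ]] (array([ 0.56082957, -0.02016075,  0.35636292]), array([[-0.00157078,  0.00421961],
       [ 0.00157078, -0.00421961]]))
bush [0.58730223 0.07439199] tool [ 0.52713272 -0.28926189] handle tops [ 0.52471609 -0.28550688]
stand [ 0.52928786 -0.29394635] [array([ 0.55724669, -0.25079862]), array([ 0.568568 , -0.3274954]), array([ 0.501234 , -0.3378521]), array([ 0.49010275, -0.25963929])]
green [ 0.42221319 -0.29593308]
pink [ 0.54923906 -0.38338383]
tin [0.51461978 0.29408605]
spool [ 0.7564234  -0.17544889]
jar [0.75753443 0.11942938]
```

View pics/crop.png

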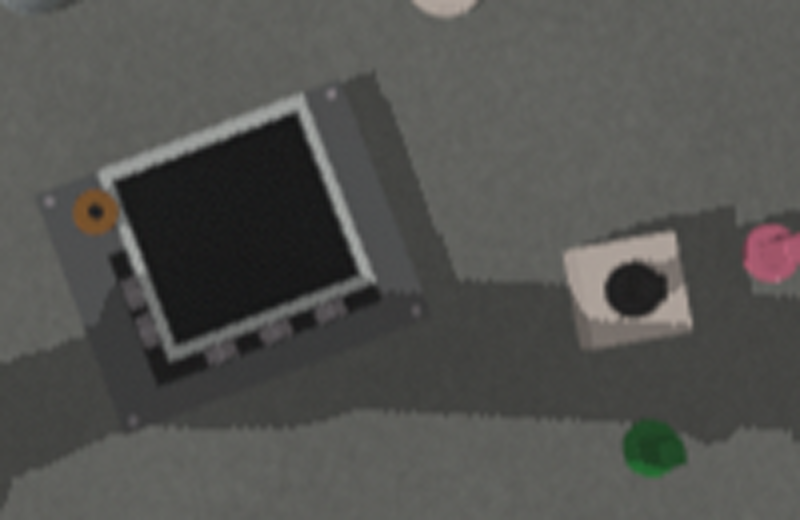

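The 4x crop shows the glass corners at (116,180), (296,113), (357,274) and (178,347). The catches are at (330,308), (275,331), (220,350), (149,331) and (135,293), and the bushing centre is at (96,211). Next I move toward the tablet and look from close up.

```bash
python3 - <<'E'
from h import *
L=np.array([(-45,60),(80,60),(80,-79),(-45,-79),(-60,-50),(-60,-9),(-60,32),(-27,75),(1,75),(62,78)])/1e3
U=np.array([(178,347),(116,180),(296,113),(357,274),(330,308),(275,331),(220,350),(149,331),(135,293),(96,211)])
Z=[.024]*4+[.02]*5+[.04]
W=np.array([at('top',(u+.5)/4-.5+np.array([185,130]),z) for u,z in zip(U,Z)])
x,r=fit(L,W);print(x,np.round(r*1e3,1).tolist())
s=env.sense()['eef_pos'];print(s,np.round(env.camera_params('wrist')['T'],3))
E
```

```text
[ 0.55770041 -0.02026924  0.35390288] [[0.5, 1.2], [-0.1, 2.3], [2.3, -0.8], [-0.6, -3.0], [-1.2, -0.2], [0.1, -0.7], [-1.4, -1.0], [0.6, 1.1], [0.1, 1.3], [-0.3, -0.0]]
[0.26191451 0.62154254 0.22179717] [[ 0.387 -0.894 -0.226  0.202]
 [ 0.922  0.375  0.097  0.648]
 [-0.002 -0.245  0.969  0.382]
 [ 0.     0.     0.     1.   ]]
```

>>> {"method": "jog_arm", "body": {"moves": [[[2.4, -4.2, 0, 0, -1], [4.8, -8.4, 0, 0, -1], [7.2, -12.6, 0, 0, -1], [9.6, -16.8, 0, 0, -1], [12, -21, 0, 0, -1]]]}}

```text
clock: 0.6
eef_pos: [0.3826, 0.41, 0.2224]
ee_rot: [0.198, 0.98, -0.0, -0.0]
wrist_force: [0.8, -0.3, 0.6]
width: 0.088
finger_force: 0.0
```

>>> {"method": "jog_arm", "body": {"moves": [[[2.4, -4.2, 0, 0, -1], [4.8, -8.4, 0, 0, -1], [7.2, -12.6, 0, 0, -1], [9.4, -16.8, 0, 0, -1], [11.4, -21, 0, 0, -1]]]}}

```text
clock: 1.1
eef_pos: [0.4967, 0.2, 0.2226]
ee_rot: [0.198, 0.98, -0.0, -0.0]
wrist_force: [0.1, 0.3, 0.2]
width: 0.0879
finger_force: 0.0
```

>>> {"method": "jog_arm", "body": {"moves": [[[0.6, -4.5, 0, 0, -1], [1.2, -9, 0, 0, -1], [1.8, -13.5, 0, 0, -1], [2.4, -18, 0, 0, -1], [3, -22, 0, 0, -1]]]}}

```text
clock: 1.6
eef_pos: [0.5257, -0.0204, 0.2226]
ee_rot: [0.199, 0.98, -0.0, -0.0]
wrist_force: [-0.1, 0.2, -0.2]
width: 0.0876
finger_force: 0.0
```

```bash
python3 - <<'E'
from h import *
import pickle
p=env.camera_params('wrist');im=env.grab_frame('wrist');pickle.dump(p,open('w1.pkl','wb'))
print(p['fx'],p['cx'],p['cy'],np.round(p['T'],3).tolist())
cv2.imwrite('pics/w1.png',cv2.resize(im[:,:,::-1],(800,600),interpolation=cv2.INTER_CUBIC))
E
```

```text
297.3186396354542 257.6411962202382 185.05513741878593 [[0.388, -0.894, -0.226, 0.465], [0.922, 0.376, 0.096, 0.006], [-0.001, -0.245, 0.97, 0.383], [0.0, 0.0, 0.0, 1.0]]
```

View pics/w1.png

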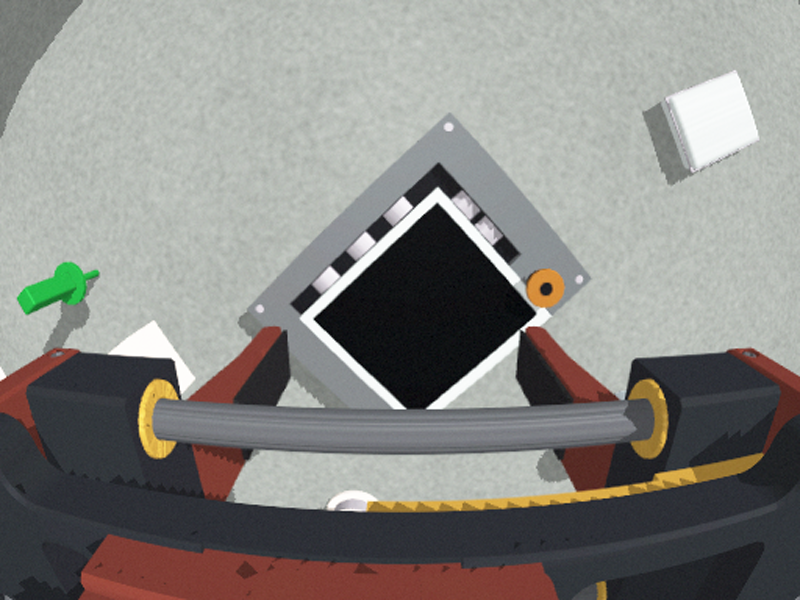

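>>> {"method": "jog_arm", "body": {"moves": [[[0, -4.5, 0, 0.12, -1], [0, -9, 0, 0.24, -1], [0, -13.5, 0, 0.3, -1], [0, -18, 0, 0.3, -1], [0, -22, 0, 0.3, -1]]]}}

```text
clock: 2.15
eef_pos: [0.5255, -0.24, 0.2225]
ee_rot: [0.05, 0.999, -0.0, -0.0]
wrist_force: [-0.2, -0.7, -0.1]
width: 0.0878
finger_force: 0.0
```

The wrist view (800x600) shows the glass corners at (438,203), (536,313) and (313,319). The outer corner of the channel is at (437,163). Catches 1 to 5 are at (327,279), (361,245), (398,208), (463,206) and (488,231), and the bushing is at (545,288).

```bash
python3 - <<'E'
from h import *
import pickle
p=pickle.load(open('w1.pkl','rb'))
L=np.array([(-45,60),(80,60),(-45,-79),(-67,82),(-60,-50),(-60,-9),(-60,32),(-27,75),(1,75),(62,78)])/1e3
U=np.array([(438,203),(536,313),(313,319),(437,163),(327,279),(361,245),(398,208),(463,206),(488,231),(545,288)])
for zb in (.038,.041):
    Z=[.024]*4+[.019]*5+[zb]
    W=np.array([at('wrist',(u+.5)*.64-.5,z,p) for u,z in zip(U,Z)])
    x,r=fit(L,W);print(x,np.round(r*1e3,1).tolist())
p=env.camera_params('wrist');im=env.grab_frame('wrist');pickle.dump(p,open('w2.pkl','wb'))
cv2.imwrite('pics/w2.png',cv2.resize(im[:,:,::-1],(800,600),interpolation=cv2.INTER_CUBIC))
E
```

```text
[ 0.55744155 -0.01843697  0.35467425] [[-1.8, -0.1], [1.0, 0.8], [-0.8, -0.9], [-1.1, 1.8], [0.3, -2.9], [0.5, -1.3], [1.8, -1.4], [-0.2, 2.6], [0.0, 1.0], [0.2, 0.3]]
[ 0.55735065 -0.01847544  0.35537342] [[-1.9, -0.2], [0.8, 0.8], [-0.8, -1.0], [-1.2, 1.7], [0.2, -3.0], [0.4, -1.4], [1.8, -1.4], [-0.3, 2.6], [-0.1, 1.0], [1.1, 0.9]]
```

View pics/w2.png

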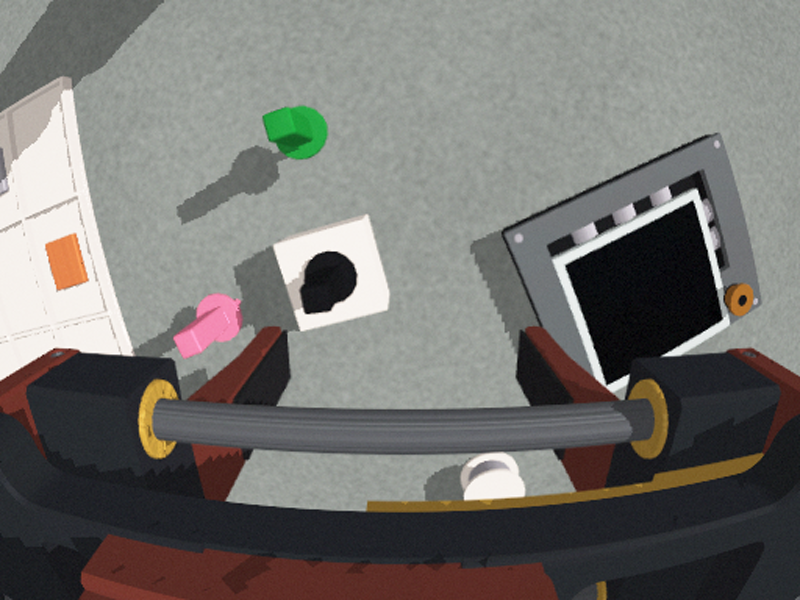

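The second wrist view shows the stand with the black collar at about (329,278) and the black handle leaning away to (321,296) by perspective. I'll zoom in with the contrast raised to get the handle yaw.

```bash
python3 - <<'E'
from h import *
import pickle
p=pickle.load(open('w2.pkl','rb'))
f=lambda u:(np.array(u)+.5)*.64-.5
L=np.array([(-45,60),(-45,-79),(-60,-50),(-60,-9),(-60,32),(62,78)])/1e3
W=np.array([at('wrist',f(u),z,p) for u,z in zip([(695,190),(566,262),(584,234),(624,213),(662,194),(742,300)],[.024]*2+[.019]*3+[.04])])
print(fit(L,W))
q=np.array([at('wrist',f(u),.05,p) for u in [(274,243),(367,215),(388,296),(300,330)]]);print('stand',q.mean(0),q)
print('collar',at('wrist',f((329,278)),.055,p))
im=env.grab_frame('wrist');c=im[145:220,165:260,::-1].astype(float)/255;c=(np.clip(c*3,0,1)**.6*255).astype(np.uint8)
cv2.imwrite('pics/c2.png',cv2.resize(c,None,fx=8,fy=8,interpolation=cv2.INTER_CUBIC))
E
```

```text
(array([ 0.55538615, -0.0185349 ,  0.36434229]), array([[ 6.18838722e-03, -2.17090686e-03],
       [ 8.67761194e-04, -1.78709823e-03],
       [-2.24063862e-03,  1.24750594e-03],
       [-1.31213261e-03,  1.10500994e-03],
       [-9.84132999e-04, -9.18536054e-05],
       [-2.51924419e-03,  1.69734282e-03]]))
stand [ 0.52557877 -0.29268025] [[ 0.4992858  -0.33301964]
 [ 0.48667523 -0.26151525]
 [ 0.54797474 -0.25277819]
 [ 0.56837929 -0.32340792]]
collar [ 0.52893862 -0.2940022 ]
```

View pics/c2.png

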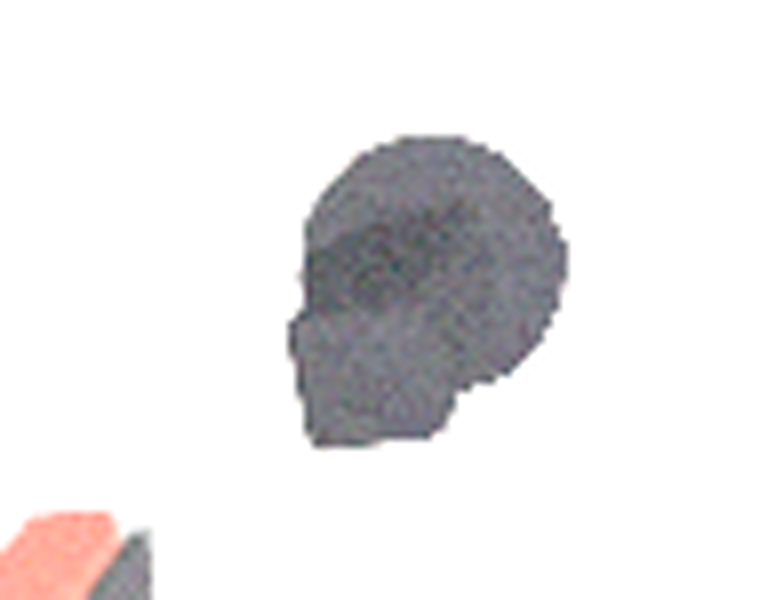

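The enhanced crop shows the collar disc centred at about (437,267) in crop pixels. The handle-top corners are near (292,320), (315,445) and (437,437).

```bash
python3 - <<'E'
from h import *
import pickle
p=pickle.load(open('w2.pkl','rb'))
f=lambda u:(np.array(u)+.5)/8-.5+np.array([165,145])
print('collar',at('wrist',f((437,267)),.054,p))
Q=[at('wrist',f(u),.115,p) for u in [(292,320),(315,445),(437,437)]]
print(Q,'centre',(Q[0]+Q[2])/2)
for a,b in((0,1),(1,2)):
    d=Q[b]-Q[a];print(np.hypot(*d),np.degrees(np.arctan2(d[1],d[0])))
q=[f((292,320)),f((437,437))]
print('stand yaw',)
E
```

```text
collar [ 0.53040265 -0.28406482]
[array([ 0.52202344, -0.29260765]), array([ 0.53750688, -0.29209056]), array([ 0.53788896, -0.27728165])] centre [ 0.5299562  -0.28494465]
0.015492075964719855 1.91276264864746
0.014813835803245893 88.52208486647014
stand yaw
```

```bash
python3 - <<'E'
from h import *
import pickle
p2=pickle.load(open('w2.pkl','rb'));p=env.camera_params('wrist');s=env.sense();print(p2['T'][:3,3],p['T'][:3,3],s['eef_pos'],s['clock'],s['ee_rot'])
# exact measurement: image now with pose now
im=env.grab_frame('wrist');c=im[145:220,165:260].astype(int)
m=((c.max(2)<60)).astype(np.uint8);n,lab,st,ce=cv2.connectedComponentsWithStats(m);k=[i for i in range(1,n) if lab[267//8,437//8]==i]
print(st[k],ce[k])
cn=max(cv2.findContours((lab==k[0]).astype(np.uint8),cv2.RETR_EXTERNAL,cv2.CHAIN_APPROX_NONE)[0],key=len)[:,0]
f=lambda u:(np.array(u)+.5)/8-.5+np.array([165,145])
# circle fit on collar portion (contour pts in upper right)
t=cn[(cn[:,1]<26)|(cn[:,0]>60)]
W=np.array([at('wrist',u+np.array([165,145]),.0545,p) for u in t])
r=least_squares(lambda q:np.hypot(W[:,0]-q[0],W[:,1]-q[1])-q[2],[.53,-.29,.02]);print('collar circle',r.x)
Q=[at('wrist',f(u),.115,p) for u in [(292,320),(315,445),(437,437)]]
print(Q,'centre',(Q[0]+Q[2])/2)
for a,b in((0,1),(1,2)):
    d=Q[b]-Q[a];print(np.hypot(*d),np.degrees(np.arctan2(d[1],d[0])))
E
```

```text
[ 0.46038756 -0.23290535  0.38305233] [ 0.45928539 -0.23634185  0.38322642] [ 0.52434182 -0.24447472  0.2226924 ] 2.25 [ 5.38105735e-02  9.98549793e-01 -1.64057506e-03 -2.04735971e-04]
[[  32   17   36   40 1042]] [[48.74088292 35.76775432]]
collar circle [ 0.52825272 -0.29306697  0.01851861]
[array([ 0.52045923, -0.29748472]), array([ 0.53596564, -0.29709173]), array([ 0.53645477, -0.28225888])] centre [ 0.528457  -0.2898718]
0.015511391630000513 1.4517890475676172
0.014840907578667609 88.11130777203147
```

>>> {"method": "jog_arm", "body": {"moves": [[[0.1, -2, -2, 0.05, 0], [0.2, -4, -5, 0.1, 0], [0.2, -5, -7, 0.1, 0], [0.2, -5, -8, 0.1, 0], [0.2, -5, -8, 0.1, 0]]]}}

```text
clock: 2.8
eef_pos: [0.5276, -0.2858, 0.1412]
ee_rot: [-0.001, 1.0, 0.001, -0.001]
wrist_force: [0.3, 0.5, 0.2]
width: 0.0512
finger_force: 0.0
```

>>> {"method": "jog_arm", "body": {"moves": [[[0, 0, 0, 0, 0], [0, 0, 0, 0, 0], [0, 0, 0, 0, 0], [0, 0, 0, 0, 0], [0, 0, 0, 0, 0]]]}}

```text
clock: 3.3
eef_pos: [0.5283, -0.2879, 0.1431]
ee_rot: [-0.001, 1.0, -0.0, 0.0]
wrist_force: [0.1, -0.1, 0.6]
width: 0.0438
finger_force: 0.0
```

>>> {"method": "jog_arm", "body": {"moves": [[[0, -0.3, -1, 0, 0], [0, -0.3, -2, 0, 0], [0, -0.3, -3, 0, 0], [0, -0.3, -4, 0, 0], [0, -0.3, -4.5, 0, 0]]]}}

```text
clock: 3.8
eef_pos: [0.5274, -0.2905, 0.0959]
ee_rot: [-0.001, 1.0, 0.0, -0.001]
wrist_force: [-0.1, -0.1, 0.6]
width: 0.0436
finger_force: 0.0
```

```bash
python3 - <<'E'
from h import *
print(env.sense()['wrist_force'],env.sense()['eef_pos'])
im=env.grab_frame('wrist')[120:330,120:400,::-1];c=(np.clip(im/255*1.8,0,1)**.7*255).astype(np.uint8)
cv2.imwrite('pics/w3.png',cv2.resize(c,None,fx=2.5,fy=2.5,interpolation=cv2.INTER_CUBIC))
E
```

```text
[-0.06772556 -0.1229092   0.57264154] [ 0.52735796 -0.29051594  0.09594297]
```

View pics/w3.png

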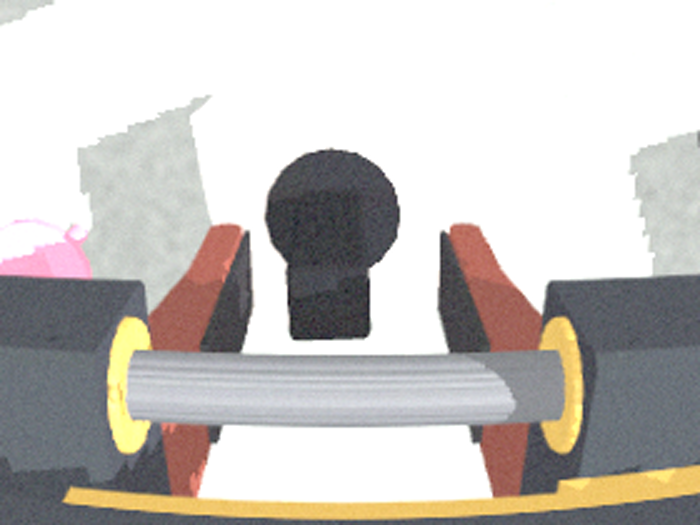

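Close-up: the handle's faces are aligned with the fingers, and its top is centred at about (330,317) in the crop. The finger midline is near column 345, so the handle sits about 3 mm toward -y.

```bash
python3 - <<'E'
from h import *
f=lambda u:(np.array(u)+.5)/2.5-.5+120
for u in[(330,317),(330,338),(330,295)]:print(at('wrist',f(u),.115))
print(at('wrist',f((332,214)),.0545),env.sense()['eef_pos'])
E
```

```text
[ 0.53067474 -0.2930959 ]
[ 0.53568035 -0.29312186]
[ 0.52557583 -0.29307122]
[ 0.52745074 -0.29361758] [ 0.5271957  -0.29043981  0.09568297]
```

>>> {"method": "jog_arm", "body": {"moves": [[[0.1, -0.3, -1, 0, 0], [0.1, -0.3, -2, 0, 0], [0.1, -0.3, -2.8, 0, 0], [0.1, -0.3, -2.8, 0, 0], [0.1, -0.3, -2.8, 0, 1]]]}}

```text
clock: 4.35
eef_pos: [0.529, -0.2939, 0.0694]
ee_rot: [-0.001, 1.0, 0.0, -0.0]
wrist_force: [-0.7, -1.0, 0.1]
width: 0.0391
finger_force: 0.0
```

>>> {"method": "jog_arm", "body": {"moves": [[[0, 0, 0, 0, 1], [0, 0, 0, 0, 1], [0, 0, 0, 0, 1], [0, 0, 0, 0, 1], [0, 0, 0, 0, 1]]]}}

```text
clock: 4.85
eef_pos: [0.5294, -0.2941, 0.0701]
ee_rot: [-0.001, 1.0, -0.0, 0.0]
wrist_force: [-0.1, 0.8, 3.4]
width: 0.0179
finger_force: 30.0
```

>>> {"method": "jog_arm", "body": {"moves": [[[0, 0, 1, 0, 1], [0, 0, 3, 0, 1], [0, 0, 5, 0, 1], [0, 0, 7.5, 0, 1], [0, 0, 9, 0, 1]]]}}

```text
clock: 5.35
eef_pos: [0.5296, -0.2944, 0.1619]
ee_rot: [-0.0, 1.0, -0.0, 0.001]
wrist_force: [0.8, -0.5, -1.5]
width: 0.0182
finger_force: 30.0
```

>>> {"method": "jog_arm", "body": {"moves": [[[0, 3, 0, 0, 1], [0, 7, 0, 0, 1], [0, 11, 0, 0, 1], [0, 15, 0, 0, 1], [0, 18, 0, 0, 1]]]}}

```text
clock: 5.85
eef_pos: [0.5289, -0.1111, 0.1598]
ee_rot: [-0.002, 1.0, 0.0, -0.0]
wrist_force: [-0.7, 0.4, -0.7]
width: 0.0176
finger_force: 30.0
```

>>> {"method": "jog_arm", "body": {"moves": [[[0, 0, -2, 0, 1], [0, 0, -4, 0, 1], [0, 0, -5, 0, 1], [0, 0, -5, 0, 1], [0, 0, -5, 0, 1]]]}}

```text
clock: 6.35
eef_pos: [0.5293, -0.1144, 0.1101]
ee_rot: [-0.0, 1.0, -0.0, 0.0]
wrist_force: [0.5, 0.5, -0.2]
width: 0.0179
finger_force: 30.0
```

```bash
python3 - <<'E'
from h import *
import pickle
s=env.sense();print(s['eef_pos'],s['ee_rot'],s['wrist_force'])
p=env.camera_params('wrist');pickle.dump(p,open('w4.pkl','wb'))
im=env.grab_frame('wrist')[60:270,130:410,::-1];sc=env.grab_frame('scene')[140:260,120:320,::-1]
a=cv2.resize(im,None,fx=2,fy=2,interpolation=cv2.INTER_CUBIC)[:,:400];a=cv2.resize(im[:,40:240],None,fx=2,fy=2,interpolation=cv2.INTER_CUBIC)
cv2.imwrite('pics/w4.png',np.clip(np.hstack([a,cv2.resize(sc[:,:],None,fx=2,fy=3.5,interpolation=cv2.INTER_CUBIC)])*1.3,0,255))
E
```

```text
[ 0.52928941 -0.11438825  0.11007254] [-2.33942230e-04  9.99999967e-01 -8.02755620e-05  6.91544923e-05] [ 0.50538324  0.47825837 -0.22845064][ WARN:0@1.800] global loadsave.cpp:1063 imwrite_ Unsupported depth image for selected encoder is fallbacked to CV_8U.
```

View pics/w4.png

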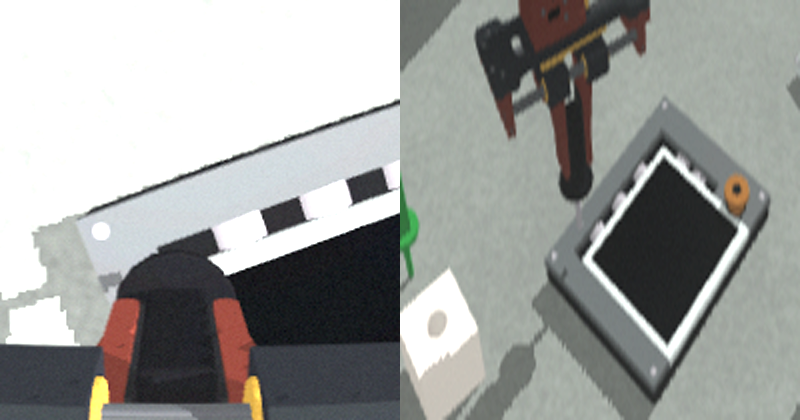

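The left panel (wrist) shows the held tool just outside the free end of the channel, with the channel running up and right from about (160,247). The right panel (scene) shows the tool hanging upright over the tablet edge. I'll refine the rim edge with brightness profiles.

```bash
python3 - <<'E'
from h import *
p=env.camera_params('wrist');im=cv2.cvtColor(env.grab_frame('wrist'),cv2.COLOR_RGB2GRAY).astype(np.float32)
q=(.5575,-.0192,.3545)
def proj(P):
    T=np.array(p['T']);c=T[:3,:3].T@(P-T[:3,3]);x,y,z=c[0],-c[1],-c[2];h=np.hypot(x,y);r=np.arctan2(h,z);return p['cx']+p['fx']*r*x/h,p['cy']+p['fy']*r*y/h
def W(x,y,z):return np.array([q[0]+x*np.cos(q[2])-y*np.sin(q[2]),q[1]+x*np.sin(q[2])+y*np.cos(q[2]),z])
def samp(x,y,z):
    u,v=proj(W(x/1e3,y/1e3,z));return float(cv2.getRectSubPix(im,(1,1),(u,v))[0,0])
xs=np.arange(-105,-40,2.5);print(xs.tolist())
for y in (-35,-29,-25,8,12,16):print('y',y,[int(samp(x,y,.024)) for x in xs])
ys=np.arange(-70,120,3);print(ys.tolist());print([int(samp(-60,y,.018)) for y in ys]);print([int(samp(-80,y,.024)) for y in ys])
E
```

```text
[-105.0, -102.5, -100.0, -97.5, -95.0, -92.5, -90.0, -87.5, -85.0, -82.5, -80.0, -77.5, -75.0, -72.5, -70.0, -67.5, -65.0, -62.5, -60.0, -57.5, -55.0, -52.5, -50.0, -47.5, -45.0, -42.5]
y -35 [207, 212, 207, 207, 207, 193, 114, 168, 167, 169, 169, 168, 168, 167, 169, 155, 43, 41, 41, 42, 141, 250, 254, 254, 207, 15]
y -29 [214, 212, 211, 206, 207, 129, 114, 169, 168, 168, 170, 166, 169, 169, 167, 153, 43, 43, 41, 41, 140, 249, 254, 253, 194, 22]
y -25 [211, 207, 210, 210, 204, 158, 119, 168, 167, 167, 169, 168, 170, 165, 166, 165, 41, 43, 41, 42, 130, 250, 254, 254, 231, 20]
y 8 [210, 213, 218, 217, 212, 134, 118, 169, 169, 170, 168, 168, 168, 167, 166, 151, 45, 43, 43, 43, 151, 247, 254, 254, 183, 20]
y 12 [212, 213, 210, 212, 215, 163, 112, 169, 169, 169, 166, 166, 167, 168, 167, 148, 45, 42, 42, 42, 122, 250, 254, 254, 197, 23]
y 16 [210, 208, 213, 211, 212, 182, 117, 169, 166, 168, 166, 167, 168, 166, 167, 151, 42, 44, 42, 44, 132, 247, 254, 254, 179, 20]
[-70, -67, -64, -61, -58, -55, -52, -49, -46, -43, -40, -37, -34, -31, -28, -25, -22, -19, -16, -13, -10, -7, -4, -1, 2, 5, 8, 11, 14, 17, 20, 23, 26, 29, 32, 35, 38, 41, 44, 47, 50, 53, 56, 59, 62, 65, 68, 71, 74, 77, 80, 83, 86, 89, 92, 95, 98, 101, 104, 107, 110, 113, 116, 119]
[40, 42, 40, 64, 196, 215, 227, 239, 245, 250, 250, 40, 41, 40, 44, 43, 42, 180, 201, 222, 233, 242, 247, 251, 174, 42, 43, 43, 42, 40, 81, 190, 210, 225, 236, 245, 249, 250, 44, 42, 43, 43, 46, 43, 44, 45, 44, 32, 27, 29, 31, 95, 163, 167, 168, 167, 167, 167, 165, 169, 167, 167, 167, 200]
[171, 168, 171, 169, 169, 168, 170, 168, 169, 168, 169, 168, 169, 169, 169, 169, 169, 168, 168, 169, 167, 168, 170, 167, 169, 167, 168, 166, 167, 168, 167, 166, 165, 167, 167, 166, 167, 168, 169, 169, 169, 168, 168, 169, 166, 167, 168, 167, 171, 166, 169, 169, 168, 168, 167, 167, 170, 169, 234, 240, 184, 167, 215, 216]
```

>>> {"method": "jog_arm", "body": {"moves": [[[-0.1, 0.1, -0.6, 0, 1], [-0.1, 0.1, -1.2, 0, 1], [-0.1, 0.1, -1.8, 0, 1], [-0.1, 0.1, -2.3, 0, 1], [-0.1, 0.1, -2.6, 0, 1]]]}}

```text
clock: 7.0
eef_pos: [0.5278, -0.1129, 0.0829]
ee_rot: [-0.001, 1.0, 0.0, -0.0]
wrist_force: [-0.1, -0.7, -1.0]
width: 0.0182
finger_force: 30.0
```

>>> {"method": "jog_arm", "body": {"moves": [[[0, 0, -0.1, 0, 1], [0, 0, -0.2, 0, 1], [0, 0, -0.3, 0, 1], [0, 0, -0.3, 0, 1], [0, 0, -0.3, 0, 1]]]}}

```text
clock: 7.5
eef_pos: [0.5282, -0.113, 0.0808]
ee_rot: [-0.001, 1.0, -0.0, 0.0]
wrist_force: [0.7, -0.4, 0.3]
width: 0.018
finger_force: 30.0
```

>>> {"method": "jog_arm", "body": {"moves": [[[0, 0, -0.05, 0, 1], [0, 0, -0.1, 0, 1], [0, 0, -0.1, 0, 1], [0, 0, -0.1, 0, 1], [0, 0, -0.1, 0, 1]]]}}

```text
clock: 8.0
eef_pos: [0.5284, -0.113, 0.0803]
ee_rot: [-0.001, 1.0, 0.0, 0.0]
wrist_force: [-1.5, 0.1, 7.1]
width: 0.018
finger_force: 30.0
```

>>> {"method": "jog_arm", "body": {"moves": [[[0, 0, -0.05, 0, 1], [0, 0, -0.1, 0, 1], [0, 0, -0.1, 0, 1], [0, 0, -0.1, 0, 1], [0, 0, -0.1, 0, 1]]]}}

```text
clock: 8.5
eef_pos: [0.5284, -0.1131, 0.08]
ee_rot: [-0.0, 1.0, 0.0, 0.0]
wrist_force: [-4.2, 1.0, 14.6]
width: 0.0175
finger_force: 30.0
```

>>> {"method": "jog_arm", "body": {"moves": [[[0, 0, 0.1, 0, 1], [-0.1, 0.28, 0.1, 0, 1], [-0.22, 0.6, 0.1, 0, 1], [-0.34, 0.92, 0.1, 0, 1], [-0.46, 1.24, 0.1, 0, 1]]]}}

```text
clock: 9.0
eef_pos: [0.525, -0.1016, 0.0804]
ee_rot: [-0.0, 1.0, -0.001, 0.002]
wrist_force: [1.3, -4.6, 5.7]
width: 0.0178
finger_force: 30.0
```

>>> {"method": "jog_arm", "body": {"moves": [[[-0.12, 0.32, 0, 0, 1], [-0.24, 0.64, 0, 0, 1], [-0.35, 0.96, 0, 0, 1], [-0.47, 1.28, 0, 0, 1], [-0.59, 1.6, 0, 0, 1]]]}}

```text
clock: 9.5
eef_pos: [0.5193, -0.0856, 0.0805]
ee_rot: [-0.0, 1.0, -0.001, 0.002]
wrist_force: [1.5, -4.3, 6.0]
width: 0.0179
finger_force: 30.0
```

>>> {"method": "jog_arm", "body": {"moves": [[[-0.12, 0.32, 0, 0, 1], [-0.24, 0.64, 0, 0, 1], [-0.36, 0.96, 0, 0, 1], [-0.48, 1.28, 0, 0, 1], [-0.6, 1.6, 0, 0, 1]]]}}

```text
clock: 10.0
eef_pos: [0.5132, -0.0695, 0.0804]
ee_rot: [-0.0, 1.0, -0.001, 0.002]
wrist_force: [2.5, -5.0, 6.2]
width: 0.0178
finger_force: 30.0
```

>>> {"method": "jog_arm", "body": {"moves": [[[-0.12, 0.32, 0, 0, 1], [-0.24, 0.64, 0, 0, 1], [-0.36, 0.96, 0, 0, 1], [-0.48, 1.28, 0, 0, 1], [-0.6, 1.6, 0, 0, 1]]]}}

```text
clock: 10.5
eef_pos: [0.5072, -0.0537, 0.0804]
ee_rot: [-0.0, 1.0, -0.001, 0.002]
wrist_force: [1.3, -4.9, 6.2]
width: 0.018
finger_force: 30.0
```

>>> {"method": "jog_arm", "body": {"moves": [[[-0.12, 0.32, 0, 0, 1], [-0.24, 0.64, 0, 0, 1], [-0.36, 0.96, 0, 0, 1], [-0.48, 1.28, 0, 0, 1], [-0.6, 1.6, 0, 0, 1]]]}}

```text
clock: 11.0
eef_pos: [0.5011, -0.0374, 0.0804]
ee_rot: [-0.0, 1.0, -0.001, 0.002]
wrist_force: [1.4, -5.2, 5.5]
width: 0.0175
finger_force: 30.0
```

>>> {"method": "jog_arm", "body": {"moves": [[[-0.12, 0.32, 0, 0, 1], [-0.24, 0.64, 0, 0, 1], [-0.36, 0.95, 0, 0, 1], [-0.48, 1.27, 0, 0, 1], [-0.61, 1.59, 0, 0, 1]]]}}

```text
clock: 11.5
eef_pos: [0.4951, -0.0215, 0.0804]
ee_rot: [-0.0, 1.0, -0.001, 0.002]
wrist_force: [2.1, -5.2, 6.5]
width: 0.0177
finger_force: 30.0
```

>>> {"method": "jog_arm", "body": {"moves": [[[-0.12, 0.32, 0, 0, 1], [-0.24, 0.64, 0, 0, 1], [-0.36, 0.95, 0, 0, 1], [-0.48, 1.27, 0, 0, 1], [-0.61, 1.59, 0, 0, 1]]]}}

```text
clock: 12.0
eef_pos: [0.489, -0.0054, 0.0804]
ee_rot: [-0.0, 1.0, -0.0, 0.002]
wrist_force: [1.0, -4.6, 6.8]
width: 0.0178
finger_force: 30.0
```

>>> {"method": "jog_arm", "body": {"moves": [[[-0.12, 0.32, 0, 0, 1], [-0.24, 0.64, 0, 0, 1], [-0.36, 0.95, 0, 0, 1], [-0.48, 1.27, 0, 0, 1], [-0.61, 1.59, 0, 0, 1]]]}}

```text
clock: 12.5
eef_pos: [0.4829, 0.0103, 0.0803]
ee_rot: [-0.0, 1.0, -0.001, 0.002]
wrist_force: [2.5, -4.6, 6.1]
width: 0.0179
finger_force: 30.0
```

>>> {"method": "jog_arm", "body": {"moves": [[[-0.12, 0.32, 0, 0, 1], [-0.24, 0.64, 0, 0, 1], [-0.36, 0.96, 0, 0, 1], [-0.48, 1.28, 0, 0, 1], [-0.6, 1.6, 0, 0, 1]]]}}

```text
clock: 13.0
eef_pos: [0.4768, 0.0263, 0.0803]
ee_rot: [-0.0, 1.0, -0.0, 0.002]
wrist_force: [1.2, -4.7, 7.2]
width: 0.0175
finger_force: 30.0
```

>>> {"method": "jog_arm", "body": {"moves": [[[-0.08, 0.21, 0, 0, 1], [-0.16, 0.42, 0, 0, 1], [-0.16, 0.42, 0, 0, 1], [-0.16, 0.42, 0, 0, 1], [-0.16, 0.42, 0, 0, 1]]]}}

```text
clock: 13.5
eef_pos: [0.4747, 0.032, 0.0803]
ee_rot: [-0.001, 1.0, 0.0, 0.001]
wrist_force: [0.4, -0.8, 7.4]
width: 0.0176
finger_force: 30.0
```

>>> {"method": "jog_arm", "body": {"moves": [[[0.32, 0.1, 0, 0, 1], [0.64, 0.2, 0, 0, 1], [0.96, 0.3, 0, 0, 1], [1.28, 0.41, 0, 0, 1], [1.6, 0.52, 0, 0, 1]]]}}

```text
clock: 14.0
eef_pos: [0.4869, 0.0357, 0.0791]
ee_rot: [-0.0, 1.0, -0.001, -0.003]
wrist_force: [-6.0, -3.5, 8.1]
width: 0.0175
finger_force: 30.0
```

>>> {"method": "jog_arm", "body": {"moves": [[[0.32, 0.11, 0, 0, 1], [0.64, 0.22, 0, 0, 1], [0.96, 0.33, 0, 0, 1], [1.28, 0.44, 0, 0, 1], [1.6, 0.55, 0, 0, 1]]]}}

```text
clock: 14.5
eef_pos: [0.5023, 0.0401, 0.0786]
ee_rot: [-0.0, 1.0, -0.001, -0.003]
wrist_force: [-5.0, -6.0, 4.4]
width: 0.0178
finger_force: 30.0
```

>>> {"method": "jog_arm", "body": {"moves": [[[0.32, 0.11, 0, 0, 1], [0.64, 0.22, 0, 0, 1], [0.96, 0.33, 0, 0, 1], [1.28, 0.44, 0, 0, 1], [1.6, 0.55, 0, 0, 1]]]}}

```text
clock: 15.0
eef_pos: [0.5185, 0.0454, 0.0784]
ee_rot: [-0.0, 1.0, -0.001, -0.003]
wrist_force: [-3.7, -6.2, 4.0]
width: 0.018
finger_force: 30.0
```

The TCP height fell 2 mm on the short leg, so the tool may have tilted in the grip. I'll check before going on.

```bash
python3 - <<'E'
from h import *
a=env.grab_frame('scene')[120:260,190:330,::-1];b=env.grab_frame('wrist')[90:300,150:400,::-1]
a=cv2.resize(a,(420,420),interpolation=cv2.INTER_CUBIC);b=cv2.resize(b,(380,319),interpolation=cv2.INTER_CUBIC);b=cv2.copyMakeBorder(b,0,101,0,0,cv2.BORDER_CONSTANT)
cv2.imwrite('pics/s5.png',np.clip(np.hstack([a,b]).astype(float)*1.3,0,255).astype(np.uint8))
E
```

```text
(no output)
```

View pics/s5.png

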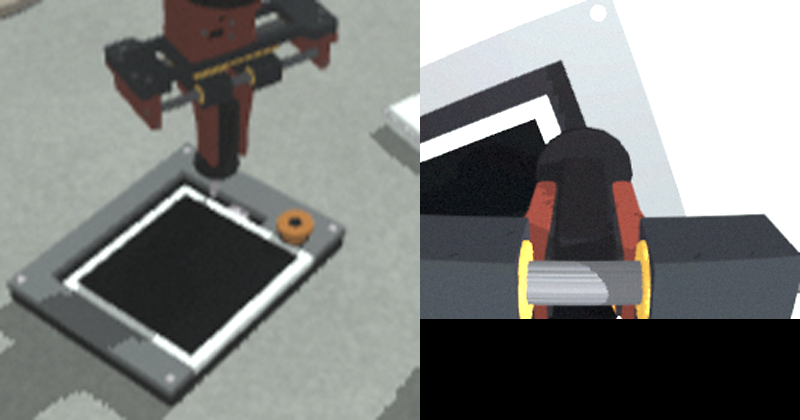

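The left panel (scene) shows the nib in the short leg near (212,190) with catch 5 still proud at (237,210). In the right panel (wrist) the whole long leg is dark, so its catches are down.

```bash
python3 - <<'E'
from h import *
q=(.5575,-.0192,.3545);R=np.array([[np.cos(q[2]),np.sin(q[2])],[-np.sin(q[2]),np.cos(q[2])]])
f=lambda u:((u[0]+.5)/3-.5+190,(u[1]+.5)/3-.5+120)
T=lambda w:(R@(w-np.array(q[:2]))*1e3).round(1)
print('tip',T(at('scene',f((212,191)),.020)),'catch5',T(at('scene',f((237,210)),.019)),'bush',T(at('scene',f((296,220)),.04)),'collar',T(at('scene',f((217,160)),.065)),'tcp',T(env.sense()['eef_pos'][:2]))
E
```

```text
tip [-30.2  79.6] catch5 [ 2.  75.2] bush [62.3 79.4] collar [-20.3  75.1] tcp [-12.6  74.2]
```

The nib tip is trailing about 15 mm behind the TCP, so the tool has pivoted about 14° around the finger axis and its tip is rubbing the outer wall. I'll steer the tip back to the centreline while still moving forward.

>>> {"method": "jog_arm", "body": {"moves": [[[0.07, -0.19, 0, 0, 1], [0.14, -0.38, 0, 0, 1], [0.3, -0.32, 0, 0, 1], [0.6, -0.22, 0, 0, 1], [0.9, -0.12, 0, 0, 1]]]}}

```text
clock: 15.6
eef_pos: [0.5311, 0.0469, 0.0797]
ee_rot: [-0.001, 1.0, 0.0, 0.0]
wrist_force: [-0.1, -0.7, 0.3]
width: 0.018
finger_force: 30.0
```

>>> {"method": "jog_arm", "body": {"moves": [[[0, 0, -0.05, 0, 1], [0, 0, -0.1, 0, 1], [0, 0, -0.1, 0, 1], [0, 0, -0.1, 0, 1], [0, 0, -0.1, 0, 1]]]}}

```text
clock: 16.1
eef_pos: [0.5308, 0.0464, 0.0788]
ee_rot: [-0.001, 1.0, 0.0, 0.0]
wrist_force: [0.5, 0.2, 0.5]
width: 0.0178
finger_force: 30.0
```

```bash
python3 - <<'E'
from h import *
a=env.grab_frame('scene')[150:220,225:325,::-1]
cv2.imwrite('pics/s6.png',np.clip(cv2.resize(a,None,fx=7,fy=7,interpolation=cv2.INTER_CUBIC).astype(float)*1.5,0,255).astype(np.uint8));s=env.sense();print(s['eef_pos'],s['wrist_force'])
E
```

```text
[0.53081328 0.04637929 0.07878427] [0.88516985 0.40985721 0.58846556]
```

View pics/s6.png

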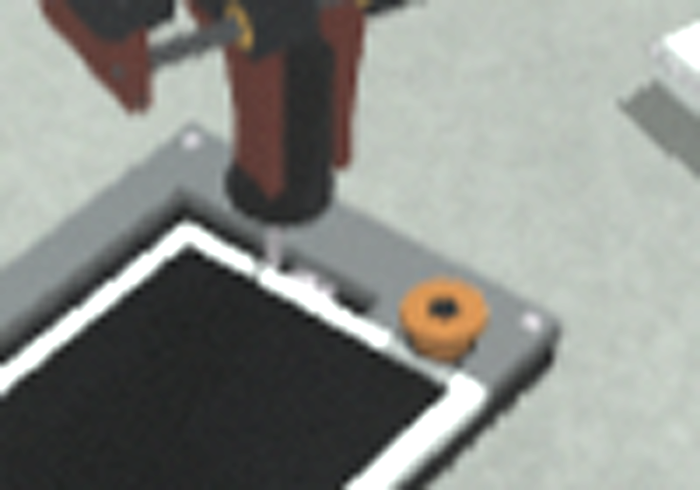

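The view shows the nib at about (270,260), in the gap before catch 5. The channel behind it is dark, so catch 4 is down. The tip isn't pressing on the floor now, so I lower it.

>>> {"method": "jog_arm", "body": {"moves": [[[0, 0, -0.05, 0, 1], [0, 0, -0.1, 0, 1], [0, 0, -0.1, 0, 1], [0, 0, -0.1, 0, 1], [0, 0, -0.1, 0, 1]]]}}

```text
clock: 16.65
eef_pos: [0.531, 0.0464, 0.0783]
ee_rot: [-0.001, 1.0, 0.0, 0.0]
wrist_force: [-0.6, -0.2, 7.1]
width: 0.0182
finger_force: 30.0
```

>>> {"method": "jog_arm", "body": {"moves": [[[0.2, 0, 0.03, 0, 1], [0.48, 0.02, 0.03, 0, 1], [0.76, 0.12, 0.03, 0, 1], [1.04, 0.23, 0.03, 0, 1], [1.32, 0.33, 0.03, 0, 1]]]}}

```text
clock: 17.15
eef_pos: [0.5414, 0.0483, 0.0775]
ee_rot: [-0.0, 1.0, -0.001, -0.003]
wrist_force: [-4.4, -1.8, 5.8]
width: 0.018
finger_force: 30.0
```

>>> {"method": "jog_arm", "body": {"moves": [[[0.1, 0, 0.04, 0, 1], [0.35, 0.09, 0.04, 0, 1], [0.6, 0.18, 0.04, 0, 1], [0.85, 0.27, 0.04, 0, 1], [1.1, 0.36, 0.04, 0, 1]]]}}

```text
clock: 17.65
eef_pos: [0.5556, 0.0536, 0.0784]
ee_rot: [-0.001, 1.0, 0.0, 0.0]
wrist_force: [-0.3, -0.0, -0.1]
width: 0.0179
finger_force: 30.0
```

>>> {"method": "jog_arm", "body": {"moves": [[[0, 0, -0.05, 0, 1], [0, 0, -0.1, 0, 1], [0, 0, -0.15, 0, 1], [0, 0, -0.15, 0, 1], [0, 0, -0.15, 0, 1]]]}}

```text
clock: 18.15
eef_pos: [0.5558, 0.0536, 0.0777]
ee_rot: [-0.001, 1.0, 0.0, 0.001]
wrist_force: [0.6, 0.6, 6.3]
width: 0.018
finger_force: 30.0
```

```bash
python3 - <<'E'
from h import *
a=env.grab_frame('scene')[150:220,225:325,::-1]
cv2.imwrite('pics/s7.png',np.clip(cv2.resize(a,None,fx=7,fy=7,interpolation=cv2.INTER_CUBIC).astype(float)*1.5,0,255).astype(np.uint8));s=env.sense();print(s['eef_pos'],s['wrist_force'])
E
```

```text
[0.5558577  0.05362371 0.07771568] [0.35245215 1.15763738 5.81768223]
```

View pics/s7.png

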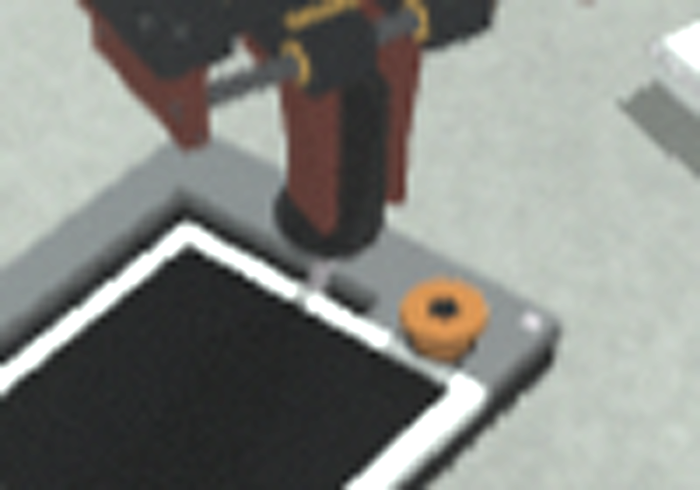

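The nib at about (318,275) is now on catch 5 at floor level, and no bump is visible ahead. I'll continue to the seam end and then lift out.

>>> {"method": "jog_arm", "body": {"moves": [[[0.1, 0.03, 0.04, 0, 1], [0.4, 0.14, 0.04, 0, 1], [0.7, 0.25, 0.04, 0, 1], [1, 0.36, 0.04, 0, 1], [1.3, 0.47, 0.04, 0, 1]]]}}

```text
clock: 18.7
eef_pos: [0.5657, 0.0568, 0.0768]
ee_rot: [-0.0, 1.0, -0.001, -0.002]
wrist_force: [-5.1, -1.9, 5.4]
width: 0.0176
finger_force: 30.0
```

>>> {"method": "jog_arm", "body": {"moves": [[[0.2, 0.08, 0, 0, 1], [0.2, 0.08, 0, 0, 1], [0.2, 0.08, 1, 0, 1], [0.2, 0.08, 2.5, 0, 1], [0.2, 0.08, 4, 0, 1]]]}}

```text
clock: 19.2
eef_pos: [0.5702, 0.0588, 0.1187]
ee_rot: [-0.001, 1.0, 0.0, 0.0]
wrist_force: [0.4, 0.3, 1.0]
width: 0.0179
finger_force: 30.0
```

```bash
python3 - <<'E'
from h import *
import time
for k in range(3): env.grab_frame('top')
a=env.grab_frame('scene')[100:240,200:340,::-1];b=env.grab_frame('wrist')[60:330,110:410,::-1]
a=cv2.resize(a,(400,400),interpolation=cv2.INTER_CUBIC);b=cv2.resize(b,(400,360),interpolation=cv2.INTER_CUBIC);b=cv2.copyMakeBorder(b,0,40,0,0,cv2.BORDER_CONSTANT)
cv2.imwrite('pics/s8.png',np.clip(np.hstack([a,b]).astype(float)*1.4,0,255).astype(np.uint8));s=env.sense();print(s['eef_pos'],s['wrist_force'])
E
```

```text
[0.56987368 0.05887464 0.11746807] [ 0.44714284 -1.47151882 -0.90133456]
```

View pics/s8.png

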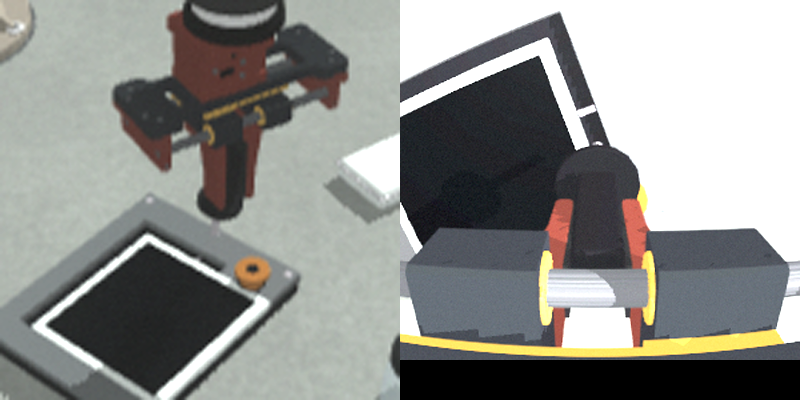

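The left panel shows the tool clear of the channel. The right panel shows the channel dark except for a thin bright line across the short leg at about (588,110). I'll work out where that is.

```bash
python3 - <<'E'
from h import *
p=env.camera_params('wrist');im=cv2.cvtColor(env.grab_frame('wrist'),cv2.COLOR_RGB2GRAY).astype(np.float32)
q=(.5575,-.0192,.3545)
def proj(P):
    T=np.array(p['T']);c=T[:3,:3].T@(P-T[:3,3]);x,y,z=c[0],-c[1],-c[2];h=np.hypot(x,y);r=np.arctan2(h,z);return p['cx']+p['fx']*r*x/h,p['cy']+p['fy']*r*y/h
def samp(x,y,z):
    x,y=x/1e3,y/1e3
    P=np.array([q[0]+x*np.cos(q[2])-y*np.sin(q[2]),q[1]+x*np.sin(q[2])+y*np.cos(q[2]),z])
    return int(cv2.getRectSubPix(im,(1,1),proj(P))[0,0])
xs=list(range(-74,24,3));print(xs)
for y in (71,75,79):print(y,[samp(x,y,.016) for x in xs])
ys=list(range(-40,84,4));print(ys)
print([samp(-60,y,.016) for y in ys])
E
```

```text
[-74, -71, -68, -65, -62, -59, -56, -53, -50, -47, -44, -41, -38, -35, -32, -29, -26, -23, -20, -17, -14, -11, -8, -5, -2, 1, 4, 7, 10, 13, 16, 19, 22]
71 [208, 208, 190, 60, 61, 61, 59, 56, 60, 59, 60, 58, 57, 57, 59, 58, 56, 58, 59, 55, 57, 56, 56, 55, 68, 250, 128, 54, 54, 54, 55, 54, 53]
75 [210, 209, 185, 50, 48, 50, 47, 50, 48, 49, 47, 47, 47, 49, 50, 47, 44, 44, 45, 46, 45, 45, 45, 45, 50, 215, 107, 42, 44, 42, 43, 43, 41]
79 [209, 209, 194, 49, 50, 48, 49, 49, 44, 47, 46, 45, 45, 46, 47, 45, 44, 46, 45, 43, 46, 46, 47, 41, 47, 212, 92, 43, 41, 40, 41, 41, 39]
[-40, -36, -32, -28, -24, -20, -16, -12, -8, -4, 0, 4, 8, 12, 16, 20, 24, 28, 32, 36, 40, 44, 48, 52, 56, 60, 64, 68, 72, 76, 80]
[52, 52, 53, 52, 53, 52, 53, 55, 53, 54, 56, 54, 54, 54, 56, 55, 57, 58, 55, 57, 57, 61, 57, 59, 59, 57, 58, 61, 54, 49, 47]
```

The bright line is at catch 5's crown (x≈+1) and about 4 mm wide. That leaves roughly 0.15 mm proud, so all five catches are pressed. Next I set the trailing tip over the bushing; the TCP has to lead it by about 24 mm in x.

>>> {"method": "jog_arm", "body": {"moves": [[[1, 0.4, 0, 0, 1], [2.5, 1, 0, 0, 1], [4, 1.6, 0, 0, 1], [4.3, 1.7, -0.5, 0, 1], [4.3, 1.7, -0.9, 0, 1]]]}}

```text
clock: 20.0
eef_pos: [0.613, 0.076, 0.1072]
ee_rot: [-0.001, 1.0, -0.0, -0.0]
wrist_force: [-0.8, -0.7, -0.4]
width: 0.0176
finger_force: 30.0
```

>>> {"method": "jog_arm", "body": {"moves": [[[0, 0, 0, 0, 1], [0, 0, 0, 0, 1], [0, 0, 0, 0, 1], [0, 0, 0, 0, 1], [0, 0, 0, 0, 1]]]}}

```text
clock: 20.5
eef_pos: [0.6129, 0.0757, 0.1085]
ee_rot: [-0.001, 1.0, 0.0, 0.0]
wrist_force: [-0.0, 0.1, -0.6]
width: 0.0181
finger_force: 30.0
```

```bash
python3 - <<'E'
from h import *
s=env.sense();print(s['eef_pos'],s['wrist_force'])
a=env.grab_frame('scene')[140:220,240:340,::-1]
cv2.imwrite('pics/s9.png',np.clip(cv2.resize(a,None,fx=7,fy=7,interpolation=cv2.INTER_CUBIC).astype(float)*1.5,0,255).astype(np.uint8))
E
```

```text
[0.6129249  0.07570866 0.10852853] [-0.043986    0.10006805 -0.6204307 ]
```

View pics/s9.png

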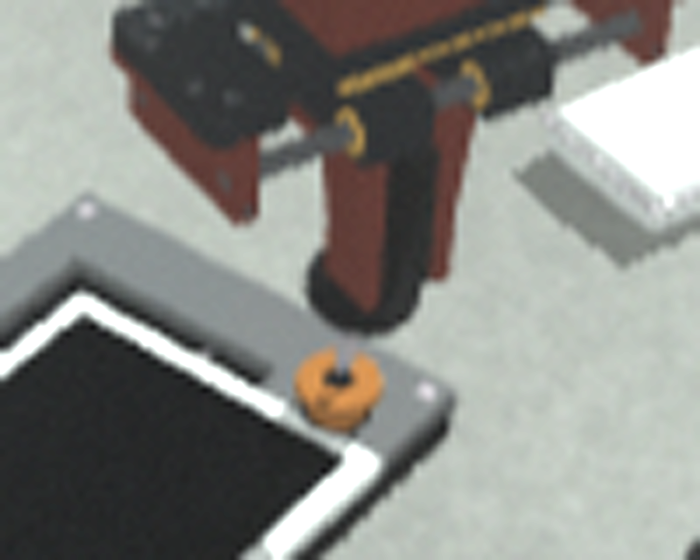

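The nib tip at about (345,365) is just above the bushing's black disc at (340,378), so it's well centred. I have now viewed 13 pictures, which is over the limit of 10, so from here I work from numbers only. Pressing now.

>>> {"method": "jog_arm", "body": {"moves": [[[0, 0, -0.2, 0, 1], [0, 0, -0.4, 0, 1], [0, 0, -0.6, 0, 1], [0, 0, -0.8, 0, 1], [0, 0, -1, 0, 1]]]}}

```text
clock: 21.05
eef_pos: [0.6131, 0.0757, 0.0989]
ee_rot: [-0.001, 1.0, 0.0, 0.0]
wrist_force: [-2.0, -0.4, 7.2]
width: 0.0179
finger_force: 30.0
```

>>> {"method": "jog_arm", "body": {"moves": [[[0, 0, -0.15, 0, 1], [0, 0, -0.3, 0, 1], [0, 0, -0.45, 0, 1], [0, 0, -0.6, 0, 1], [0, 0, -0.7, 0, 1]]]}}

```text
clock: 21.55
eef_pos: [0.6131, 0.0758, 0.092]
ee_rot: [-0.001, 1.0, 0.0, 0.0]
wrist_force: [-3.0, -1.1, 7.9]
width: 0.0179
finger_force: 30.0
```

Steady at about 8 N and moving down; continue until it bottoms.

>>> {"method": "jog_arm", "body": {"moves": [[[0, 0, -0.1, 0, 1], [0, 0, -0.2, 0, 1], [0, 0, -0.3, 0, 1], [0, 0, -0.3, 0, 1], [0, 0, -0.3, 0, 1]]]}}

```text
clock: 22.05
eef_pos: [0.6134, 0.0757, 0.0896]
ee_rot: [-0.001, 1.0, 0.0, 0.0]
wrist_force: [-3.1, -0.9, 11.0]
width: 0.0182
finger_force: 30.0
```

>>> {"method": "jog_arm", "body": {"moves": [[[0, 0, -0.1, 0, 1], [0, 0, -0.1, 0, 1], [0, 0, -0.1, 0, 1], [0, 0, -0.1, 0, 1], [0, 0, -0.1, 0, 1]]]}}

```text
clock: 22.55
eef_pos: [0.6142, 0.0757, 0.0893]
ee_rot: [-0.0, 1.0, 0.0, 0.001]
wrist_force: [-2.2, -0.7, 13.2]
width: 0.0178
finger_force: 30.0
```

The force rose past 8 N at z≈0.0895, which matches the predicted bottomed height. Next I lift and carry the tool to the stand, with the TCP set so the trailing tip goes into the hole.

>>> {"method": "jog_arm", "body": {"moves": [[[0, 0, 1, 0, 1], [0, 0, 3, 0, 1], [0, 0, 5, 0, 1], [0, 0, 7, 0, 1], [-0.4, -2, 7.5, 0, 1]]]}}

```text
clock: 23.05
eef_pos: [0.6105, 0.0586, 0.1643]
ee_rot: [-0.003, 1.0, 0.001, 0.002]
wrist_force: [-0.1, -0.2, 0.2]
width: 0.0184
finger_force: 30.0
```

>>> {"method": "jog_arm", "body": {"moves": [[[-0.7, -4, 0, 0, 1], [-1.4, -8, 0, 0, 1], [-2.1, -12, 0, 0, 1], [-2.8, -16, 0, 0, 1], [-3.5, -20, 0, 0, 1]]]}}

```text
clock: 23.55
eef_pos: [0.572, -0.1474, 0.1616]
ee_rot: [0.0, 1.0, -0.0, -0.001]
wrist_force: [1.5, -0.2, -0.4]
width: 0.0179
finger_force: 30.0
```

>>> {"method": "jog_arm", "body": {"moves": [[[-0.7, -4, 0, 0, 1], [-1.4, -8, 0, 0, 1], [-2, -11.5, 0, 0, 1], [-2.5, -14, 0, 0, 1], [-2.5, -14.9, 0, 0, 1]]]}}

```text
clock: 24.05
eef_pos: [0.5457, -0.2981, 0.1617]
ee_rot: [0.003, 1.0, -0.001, -0.001]
wrist_force: [0.3, 0.2, -0.4]
width: 0.0182
finger_force: 30.0
```

>>> {"method": "jog_arm", "body": {"moves": [[[0, 0, 0, 0, 1], [0, 0, 0, 0, 1], [0, 0, 0, 0, 1], [0, 0, 0, 0, 1], [0, 0, 0, 0, 1]]]}}

```text
clock: 24.55
eef_pos: [0.5494, -0.2922, 0.1623]
ee_rot: [-0.001, 1.0, 0.0, 0.0]
wrist_force: [1.0, -0.5, -0.7]
width: 0.018
finger_force: 30.0
```

```bash
python3 - <<'E'
from h import *
print(at('scene',(120+37.5/2-.5,140+323.5/3.5-.5),.05))
# stand top centroid in first top frame: bright blob, with hull
im=cv2.imread('pics/top0.png')[:, :]
m=(im.min(2)>140).astype(np.uint8);m[:,:320]=0;m[:,365:]=0;m[:180]=0;m[225:]=0
c=max(cv2.findContours(m,cv2.RETR_EXTERNAL,cv2.CHAIN_APPROX_NONE)[0],key=cv2.contourArea)
r=cv2.minAreaRect(c);print(r,at('top',r[0],.05))
E
```

```text
[ 0.53006933 -0.29417115]
((340.92401123046875, 199.33200073242188), (17.97798728942871, 27.45891761779785), 79.69515228271484) [ 0.53641619 -0.29047795]
```

>>> {"method": "jog_arm", "body": {"moves": [[[0.3, -0.2, -1, 0, 1], [0.3, -0.2, -2.2, 0, 1], [0.3, -0.2, -3.4, 0, 1], [0.3, -0.2, -4.6, 0, 1], [0.3, -0.2, -5.2, 0, 1]]]}}

```text
clock: 25.05
eef_pos: [0.5509, -0.2948, 0.1082]
ee_rot: [-0.001, 1.0, 0.0, -0.001]
wrist_force: [-0.3, -0.1, -0.1]
width: 0.0176
finger_force: 30.0
```

>>> {"method": "jog_arm", "body": {"moves": [[[0, 0, -0.4, 0, 1], [0, 0, -0.8, 0, 1], [0, 0, -1.2, 0, 1], [0, 0, -1.6, 0, 1], [0, 0, -2, 0, 1]]]}}

```text
clock: 25.55
eef_pos: [0.5521, -0.2953, 0.0902]
ee_rot: [-0.001, 1.0, -0.0, 0.0]
wrist_force: [-0.0, -0.7, -0.5]
width: 0.0176
finger_force: 30.0
```

The tip is in the hole with no contact. Now I move -x so the hole wall pivots the tool upright.

>>> {"method": "jog_arm", "body": {"moves": [[[-0.4, 0, 0, 0, 1], [-0.8, 0, 0, 0, 1], [-1.2, 0, 0, 0, 1], [-1.5, 0, 0, 0, 1], [-1.8, 0, 0, 0, 1]]]}}

```text
clock: 26.05
eef_pos: [0.537, -0.2953, 0.0916]
ee_rot: [-0.001, 1.0, -0.001, 0.003]
wrist_force: [7.3, 0.8, 0.0]
width: 0.0177
finger_force: 30.0
```

>>> {"method": "jog_arm", "body": {"moves": [[[-0.3, 0, 0, 0, 1], [-0.6, 0, 0, 0, 1], [-0.9, 0, 0, 0, 1], [-1.2, 0, 0, 0, 1], [-1.4, 0, 0, 0, 1]]]}}

```text
clock: 26.55
eef_pos: [0.5243, -0.2953, 0.0926]
ee_rot: [-0.001, 1.0, -0.001, 0.004]
wrist_force: [7.5, 0.3, 2.6]
width: 0.018
finger_force: 30.0
```

>>> {"method": "jog_arm", "body": {"moves": [[[-0.2, 0, 0, 0, 1], [-0.35, 0, 0, 0, 1], [-0.35, 0, 0, 0, 1], [-0.35, 0, 0, 0, 1], [-0.35, 0, 0, 0, 1]]]}}

```text
clock: 27.05
eef_pos: [0.5207, -0.2954, 0.0925]
ee_rot: [-0.001, 1.0, -0.001, 0.004]
wrist_force: [6.0, 0.4, 2.8]
width: 0.0177
finger_force: 30.0
```

>>> {"method": "jog_arm", "body": {"moves": [[[0.4, 0, 0, 0, 1], [0.8, 0.05, 0, 0, 1], [1.2, 0.1, 0, 0, 1], [1.3, 0.1, 0, 0, 1], [1.3, 0.1, 0, 0, 1]]]}}

```text
clock: 27.55
eef_pos: [0.5291, -0.2942, 0.0899]
ee_rot: [-0.001, 1.0, 0.0, -0.0]
wrist_force: [-0.0, -1.2, -0.9]
width: 0.0181
finger_force: 30.0
```

```bash
python3 - <<'E'
from h import *
s=env.sense();print(s['eef_pos'],s['wrist_force'])
p=env.camera_params('wrist');g=env.grab_frame('wrist');c=g.max(2).astype(int)
# front (-x) face and collar: dark columns/rows around the expected handle
for v in range(140,262,6):print(v,''.join('#' if x<45 else '+' if x<90 else '.' for x in c[v,205:305:2]))
E
```

```text
[ 0.5291498  -0.29422312  0.08993654] [-0.01482405 -1.19307237 -0.93658398]
140 ..................................................
146 ..................................................
152 ..................................................
158 ..................................................
164 ..................................................
170 ..................................................
176 ..................................................
182 ..................................................
188 .....................############.................
194 ................+####################+............
200 ..............##########################..........
206 ............##############################........
212 .................+##################+.............
218 ..............+..+##################+.............
224 ............+.+..####################+..+.........
230 .............++.+####################+.....++.....
236 ########+++....+######################+......#####
242 #######+#++++++#######################+.....+#####
248 ######+.+++++++########################+....+..###
254 #####+....++++#########################+++++....##
260 ####+.....++++##########################+++.....##
```

```bash
python3 - <<'E'
from h import *
p=env.camera_params('wrist');s=env.sense()['eef_pos']
def proj(P):
    T=np.array(p['T']);c=T[:3,:3].T@(P-T[:3,3]);x,y,z=c[0],-c[1],-c[2];h=np.hypot(x,y);r=np.arctan2(h,z);return np.array([p['cx']+p['fx']*r*x/h,p['cy']+p['fy']*r*y/h]).round(1)
H=s+[0,0,.0187]
for d in(-10,-5,0,5,10,15):
    a=np.radians(d);o=[]
    for z in(.0475,):   # tip lags -x by positive angle
        for zt in(.045,.050):
            l=.0837-zt;o.append(proj(H+np.array([-l*np.sin(a)-.02*np.cos(a),0,-l*np.cos(a)+.02*np.sin(a)])))
    print(d,o)
c=env.grab_frame('wrist').max(2)[:,255];print([(v,int(c[v])) for v in range(178,194)])
E
```

```text
-10 [array([257. , 194.4]), array([257. , 195.3])]
-5 [array([257. , 189.6]), array([257., 191.])]
0 [array([257. , 184.9]), array([257. , 186.9])]
5 [array([257. , 180.5]), array([257. , 183.1])]
10 [array([257. , 176.3]), array([257. , 179.5])]
15 [array([257. , 172.4]), array([257. , 176.3])]
[(178, 249), (179, 249), (180, 249), (181, 249), (182, 249), (183, 249), (184, 249), (185, 225), (186, 68), (187, 31), (188, 31), (189, 29), (190, 30), (191, 35), (192, 33), (193, 28)]
```

The collar edge is at row 185.6 against 184.9 predicted for an upright tool, so the tilt is within about 1°. Lowering it to its seat.

>>> {"method": "jog_arm", "body": {"moves": [[[0, 0, -0.5, 0, 1], [0, 0, -1, 0, 1], [0, 0, -1.5, 0, 1], [0, 0, -1.8, 0, 1], [0, 0, -1.9, 0, 1]]]}}

```text
clock: 28.15
eef_pos: [0.5291, -0.2941, 0.0706]
ee_rot: [-0.001, 1.0, 0.0, -0.0]
wrist_force: [0.6, -0.9, -0.7]
width: 0.0177
finger_force: 30.0
```

>>> {"method": "jog_arm", "body": {"moves": [[[0, 0, -0.05, 0, 1], [0, 0, -0.1, 0, 1], [0, 0, -0.1, 0, 1], [0, 0, -0.1, 0, 1], [0, 0, -0.1, 0, 1]]]}}

```text
clock: 28.65
eef_pos: [0.5295, -0.2943, 0.0704]
ee_rot: [-0.001, 1.0, -0.0, 0.0]
wrist_force: [-0.3, -1.2, -0.6]
width: 0.0181
finger_force: 30.0
```

Almost at seat height (0.0701 at pick-up). A little lower, until it makes contact.

>>> {"method": "jog_arm", "body": {"moves": [[[0, 0, -0.05, 0, 1], [0, 0, -0.1, 0, 1], [0, 0, -0.1, 0, 1], [0, 0, -0.1, 0, 1], [0, 0, -0.1, 0, 1]]]}}

```text
clock: 29.15
eef_pos: [0.5294, -0.2942, 0.0693]
ee_rot: [-0.001, 1.0, 0.0, -0.0]
wrist_force: [0.1, 0.2, -0.7]
width: 0.0175
finger_force: 30.0
```

>>> {"method": "jog_arm", "body": {"moves": [[[0, 0, -0.05, 0, 1], [0, 0, -0.1, 0, 1], [0, 0, -0.1, 0, 1], [0, 0, -0.1, 0, 1], [0, 0, -0.1, 0, 1]]]}}

```text
clock: 29.65
eef_pos: [0.5295, -0.2943, 0.0684]
ee_rot: [-0.001, 1.0, -0.0, 0.0]
wrist_force: [-0.9, 0.6, 1.0]
width: 0.018
finger_force: 30.0
```

Light contact. Open gradually, to the same partial opening as on approach, then rise straight up.

>>> {"method": "jog_arm", "body": {"moves": [[[0, 0, 0, 0, 0], [0, 0, 0, 0, 0], [0, 0, 0, 0, 0], [0, 0, 0, 0, 0], [0, 0, 0, 0, 0]]]}}

```text
clock: 30.15
eef_pos: [0.5294, -0.2942, 0.0682]
ee_rot: [-0.001, 1.0, 0.0, -0.0]
wrist_force: [0.1, 0.1, 1.0]
width: 0.044
finger_force: 0.0
```

>>> {"method": "jog_arm", "body": {"moves": [[[0, 0, 1, 0, 0], [0, 0, 2.5, 0, 0], [0, 0, 4.5, 0, 0], [0, 0, 6.5, 0, 0], [0, 0, 8.5, 0, 0]]]}}

```text
clock: 30.65
eef_pos: [0.5297, -0.2945, 0.1556]
ee_rot: [-0.0, 1.0, -0.0, 0.001]
wrist_force: [-0.7, 0.0, -0.9]
width: 0.0445
finger_force: 0.0
```

>>> {"method": "jog_arm", "body": {"moves": [[[0, 2, 2, 0, 0], [0, 4, 4, 0, 0], [0, 5, 6, 0, 0], [0, 5, 7, 0, 0], [0, 5, 7, 0, 0]]]}}

```text
clock: 31.15
eef_pos: [0.5303, -0.2451, 0.2256]
ee_rot: [-0.001, 1.0, -0.001, 0.002]
wrist_force: [-0.0, -0.6, -0.1]
width: 0.044
finger_force: 0.0
```

>>> {"method": "jog_arm", "body": {"moves": [[[0, 0, 0, 0, 0], [0, 0, 0, 0, 0], [0, 0, 0, 0, 0], [0, 0, 0, 0, 0], [0, 0, 0, 0, 0]]]}}

```text
clock: 31.65
eef_pos: [0.5292, -0.2444, 0.2228]
ee_rot: [-0.0, 1.0, 0.0, -0.0]
wrist_force: [0.4, -0.4, 0.1]
width: 0.0441
finger_force: 0.0
```

```bash
python3 - <<'E'
from h import *
p=env.camera_params('wrist');g=env.grab_frame('wrist');s=env.sense();print(s['eef_pos'],s['width'])
def proj(P):
    T=np.array(p['T']);c=T[:3,:3].T@(P-T[:3,3]);x,y,z=c[0],-c[1],-c[2];h=np.hypot(x,y);r=np.arctan2(h,z);return np.array([p['cx']+p['fx']*r*x/h,p['cy']+p['fy']*r*y/h]).round(1)
B=np.array([.5294,-.2942,0])
for n,d in [('top-x',(-.009,0,.115)),('top+x',(.009,0,.115)),('top-y',(0,-.009,.115)),('top+y',(0,.009,.115)),('col-x',(-.02,0,.055)),('col-y',(0,-.02,.055)),('col+y',(0,.02,.055))]:print(n,proj(B+d))
u,v=proj(B+[0,0,.08]).astype(int);c=g.max(2)
for r in range(v-32,v+36,3):print(r,''.join('#' if x<60 else '.' for x in c[r,u-34:u+34]))
print(u-34)
# bushing height by wrist/top: bronze centroid
for n in('top','scene'):
    i=env.grab_frame(n).astype(int);m=(i[:,:,0]>i[:,:,2]*1.8)&(i[:,:,0]>90)&(i[:,:,1]<i[:,:,0]*.75)
    k,l,st,ce=cv2.connectedComponentsWithStats(m.astype(np.uint8));print(n,[(st[j,4],ce[j].round(1)) for j in range(1,k) if st[j,4]>25])
    P=[.5886,.0755];q=env.camera_params(n)
    for z in(.029,.041):
        T=np.array(q['T']);cc=T[:3,:3].T@(np.array([*P,z])-T[:3,3]);print(z,q['cx']+q['fx']*cc[0]/-cc[2],q['cy']-q['fy']*cc[1]/-cc[2])
E
```

```text
[ 0.52927701 -0.24435018  0.22294671] 0.04356566149611576
top-x [203.8 173.5]
top+x [204.5 192.1]
top-y [194.8 182.9]
top+y [213.6 182.9]
col-x [212.9 152.9]
col-y [196.1 170.4]
col+y [230.9 170.3]
143 ....................................................................
146 ....................................................................
149 ....................................................................
152 ....................................................................
155 ...............................################.....................
158 ...........................#########################................
161 .........................#############################..............
164 ........................###############################.............
167 .......................#################################............
170 .......................#################################............
173 ......................##################################............
176 .....................##################################.............
179 ......................
[... 621 characters left out ...]
.........
206 ....................................................................
209 ....................................................................
175
top [(np.int32(73), array([208.8, 182.9])), (np.int32(731), array([ 22.9, 237.4])), (np.int32(155), array([496.9, 207. ])), (np.int32(255), array([438.5, 213.8]))]
0.029 208.55734254037105 182.8730262932758
0.041 208.20645864705364 182.5519612602174
scene [(np.int32(95), array([467.6,  14.9])), (np.int32(85), array([497.6,  33. ])), (np.int32(803), array([404.6, 119.2])), (np.int32(70), array([287.7, 197.5])), (np.int32(393), array([ 11.1, 283. ]))]
0.029 287.7760922827146 196.36264534271805
0.041 287.96112282269405 192.96454718460708
```

The tool's outline matches an upright, seated tool, the bushing's image height matches bottomed, and the gripper is clear. Handing in.

```bash
python3 -c "
from rig import env
print(env.finish_job())"
```

```text
the job is handed in; nothing more can be done
None
```

The job is handed in, with no verdict returned: by my measurements all five catches are down, the bushing is home and the tool stands upright in its stand. It pivoted about 15–20° in the grip on the short leg and I lost floor contact briefly there, without leaving the channel; I also viewed 13 pictures against the limit of 10.

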